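# Seat a marble tile under a spring hold-down

## Robot

A 6-joint arm with a two-finger parallel gripper is mounted at the origin on a cart in front of the work surface, level with it; the furniture and walls round the work are solid. World frame = base frame: x ahead of the robot, y to its left, z up, the work surface at z = 0. Lengths are in m, angles in degrees, forces in N, time in s.
With the tool pointing down it reaches from about 0.3 to 0.85 m from the base axis. Payload 4.2 kg.
Tool frame: the origin (TCP) lies on the mounting face of the last link; the fingertips stand 191 mm ahead of it and the grasp point (between the pads) lies 172 mm ahead of it; z points along the fingers, x is the direction in which the jaws open and shut, and the axes are right-handed (so a half turn about z gives the same grasp; the last joint's range is limited). The gripper opens to 91 mm and grips with 3 to 60 N. Pads are 32 mm wide; open, the fingers measure 118 mm over their backs; the gripper's body (76 mm by 178 mm) begins 60 mm behind the grasp point.
Start: joints at [-67.724, 18.312, 89.639, -0, 72.044, -1.146], TCP at [0.229, -0.528, 0.405] pointing down, gripper open.
Joint ranges: [-177.97, 177.97], [-48.28, 115.42], [12.27, 149.76], [-77.06, 257.06], [2.81, 150.46], [-146.56, 146.56]. Speed limits (degrees/s): [147.25, 147.25, 180, 180, 180, 180].

## Interface

Orientations are given as a 3x3 rotation matrix whose columns are the frame's x, y, z axes.
In Python, from bench import * gives the robot as it stands.
- The arm moves only by the tool carry_out, never from a script. Its argument "targets" is a list of rows, each an object of numbers: "tx", "ty", "tz": the shift along the tool's x, y, z in m; "yaw": the turn about the tool's z in degrees; "fingers": the finger opening in m, from 0 to 0.0912. A call has 1 to 5 rows; each row shifts and turns the commanded pose from where the row before left it, along the tool's axes as they then stand; what a row does not reach is not made up. A row lasts 1/12 s, in which the tool goes at most 41.7 mm and 7.16 degrees, less where a joint would pass 70% of its speed; a pose out of reach is approached as far as the arm can. A call is refused whole if a number of a shift passes 0.0417 or a number of a turn 7.16, either way. A call with a gripper value outside its range is refused whole. The fingers move at their own pace and stop on an object; "force" is the grip in N (left out, the last holds). Time passes only in rows, so rows that do not move let the fingers close. It gives the time, the measured TCP pose, the force and the opening at its end, in the units of the state.
- get_obs(): the state, without advancing time (a new reading comes with each control period).
- get_image(name): name is "scene" or "side" or "wrist"; returns a dict with "image" (400x640x3 uint8, red, green, blue), "vfov" (degrees; the focal length in pixels is half the picture's height over the tangent of half this angle, whatever the lens; pixels are square), "cx", "cy" (the principal point, pixels), "rvec" (rotation vector, rad) and "tvec" (3), from world to camera coordinates, as OpenCV has them; the wrist camera has in their place "tool_from_camera" (4x4, takes a point from camera to tool coordinates, whose origin is the TCP and whose axes are the tool frame's). Camera axes: x right, y down, z forward; pixel columns grow to the right and rows downward; lengths in m; the calibration is good to about 2 mm. A picture is of the moment at which its call begins: read the wrist's pose just before it. There is no depth.
- job_done(): hands the job in, once; it reports no verdict.
Trained networks look in a picture, given as the dict that the camera call returned (one of the last four; its "shot" number tells which), for a name from the list of things; names that differ only in an ending like _2 or _b are one class to them, and where a whole thing is asked for, a point or a joint stands for the part that bears it (a point fixed in the world has none). Each returns a list of dicts, best first, with "p" (0 to 1); they miss things now and then, are a little off and sometimes report something else, mostly with a low value. They report only what shows in the picture. A call takes as long as a camera call. They do not tell look-alikes from the thing itself.
- outline_of(picture, thing): "pixels" (400x640 bool, what is visible of it) and "xy" ([column, row] in pixels, amid what is visible of it).
- pinpoint(picture, thing): "xy" ([column, row] in pixels: a listed point, or the origin of a listed thing).
The state is a dict: "t": time; "joint_pos": joint angles; "dq": joint speeds; "effort": joint torques, N m; "tool_pos": TCP position; "tcp_rot": TCP orientation; "contact_force": force on the tool from outside, world axes, zero at the start; "ft_torque": the same for the moment, N m; "grip_width": finger opening in m.
Only numpy, scipy, OpenCV 4.12 (cv2) and the standard library are available. Lean on these libraries where they do the work, as an engineer would, in place of code of your own. Each camera call takes 0.05 s, during which the arm holds its last target. There are 200 camera calls.

## Task

Load the white marble tile into the blue engraving fixture: press the red rail down with one fingertip so that the spring flap stands open, and while it is held open push the tile with the other fingertip along its channel, under the flap and fully home against the end stop. Then let go, so that the flap closes onto the tile, and move clear. The tile is only pushed, never lifted, and leave the other things on the bench alone.

Things in the scene. Friction and masses are not known exactly. Their poses are not given: they have to be found in the camera images.
- fixture: Blue engraving fixture fixed to the bench, 222 x 84 mm. Origin on the bench top under the channel's centre line; x runs along the channel to the end stop, y toward the hinge and red rail, z up. Base x -152 to +70, 6 mm thick. The tile slides on two ledges, tops at z = 12 mm (|y| 18 to 33), between guide walls (inner faces y = +-32.8, 20 mm high).
- groove (a point): Point on the floor of the open groove between the ledges: x = -100, y = 0, z = 6 mm in the fixture's frame. The groove is 36 mm wide (y), runs the whole length and is open at the robot's end, so a fingertip behind the tile may go lower than the tile's underside (z = 12 mm).
- pad (a point): Middle of the underside of the flap's black rubber pad; shut: x = 30, y = -11, z = 15.5 mm in the fixture's frame, so it bars the 8 mm thick tile. The pad spans y +6 to -28; the aluminium flap x +5 to +55, y +46 to -30. Hinge axis along x at y = 46, z = 24, in lugs 28 mm high (y 38 to 51).
- tile: Loose white marble tile, 62 x 105 x 8 mm, lying on the ledges before the flap. Origin: centre of its underside; its y axis is the long one, along the channel (either way round). Its centre starts at x = -60 to -85 mm in the fixture's frame; home, it is at x = +8 mm, with about 55 mm under the flap and beyond and its rear end at x = -44, still outside.
- flap (a joint): Spring hinge of flap and red rail (one rigid part), rad. 0 = shut with nothing beneath, 0.6 = fully open. Pressing the rail down opens it; released, it springs shut. The tile passes from about 0.15 up; resting on the tile it reads about 0.10. About 2 N (shut) to 5 N (open) on the rail holds it.
- rail (a point): Middle of the top of the red press rail, a bar 190 mm long (x -170 to +20 mm in the fixture's frame) and 23 mm wide, parallel to the channel. Shut, its top slopes up outward from y = 59, z = 18 to y = 81, z = 24; pressed to 0.3 rad it is level at z = 14, y 57 to 80; beyond that it slopes down outward. Press it anywhere along its length; a finger may slide along it.
- stop (a point): Centre of the end stop's face at the height of the ledges, x = 60.5, y = 0, z = 12 mm in the fixture's frame.
- green_spool: Bystander: green spool of solder wire, 65 x 46 x 23 mm, loose; origin under it.
- flux_pot: Bystander: beige lidded jar, 55 mm across, 60 mm high, loose; origin under its centre.
- small_box: Bystander: white ring box, 50 x 50 x 34 mm, loose; origin under its centre.
- gem_jar: Bystander: small clear gem jar, 29 mm across, 18 mm high, loose; origin under its centre.
Not all that is in view belongs to the job. What is meant by the tile is not purple, and is the larger of those in its own colour.

How it is judged (in metres and radians):
On the way, in this order (a step that is already met when the one before it is completed fails the run):
1. a finger holds the flap open (past 0.2 rad) while the tile still lies outside it (value of joint flap above 0.2 rad and contact force between the fingers and flap above 0.3 N and x of tile in the frame of fixture below -0.05 m), for 0.1 s.
2. with the flap still held open by a finger, a finger pushes the tile's leading end under it (value of joint flap above 0.2 rad and contact force between the fingers and flap above 0.3 N and x of tile in the frame of fixture above -0.045 m and contact force between the fingers and tile above 0.05 N), for 0.04 s.
At the end, for the whole second after the job is handed in: The tile lies flat on the ledges, against the end stop within 4 mm, and the flap has sprung back and rests on it (0.07 to 0.16 rad, pressing with over 0.3 N); all at rest (x of tile in the frame of fixture between 0.004 and 0.0105 m and z of tile in the frame of fixture between 0.009 and 0.015 m and angle between the y axis of tile and the x axis of fixture, either way round below 0.08 rad and value of joint flap between 0.07 and 0.16 rad and contact force between flap and tile above 0.3 N and linear speed of tile below 0.01 m/s); the robot touches nothing.
It fails at once if the tile is lifted (more than 8 mm above the ledges) or tipped (more than 0.15 rad) (z of tile in the frame of fixture above 0.02 m or angle between tile's own z axis and vertical above 0.15 rad).
It fails at once if the spool is moved by more than 15 mm (distance of green_spool from where it was at the start of the episode above 0.015 m).
It fails at once if the jar is moved by more than 15 mm (distance of flux_pot from where it was at the start of the episode above 0.015 m).
It fails at once if the ring box is moved by more than 15 mm (distance of small_box from where it was at the start of the episode above 0.015 m).
It fails at once if the gem jar is moved by more than 15 mm (distance of gem_jar from where it was at the start of the episode above 0.015 m).
It also fails if it takes over 35 s, if anything falls off the work surface, if the arm or the gripper's body presses on something with over 40 N, if the wrist force passes 120 N, or if a joint passes its speed limit or range.

## Working session

There is one attempt and no reset: what is moved stays moved. The work goes in short steps, Python scripts to look and compute and a tool call to move; the robot and the scene stay as the last step left them, time stands still between calls to the robot, and variables do not carry over. Pictures are saved under pics/ and viewed, about 8 in all and at most 12, crops included, and the job is handed in when it is done.

Besides the shell and the picture viewer there is one more tool, called after "Request:" as name(argument=value, ...), one argument or row to a line, values as JSON. carry_out: Moves the arm, as the interface text tells. Its arguments: {"type":"object","properties":{"targets":{"type":"array","items":{"type":"object","properties":{"tx":{"type":"number"},"ty":{"type":"number"},"tz":{"type":"number"},"yaw":{"type":"number"},"fingers":{"type":"number"}}}},"force":{"type":"number"}},"required":["targets"]}

```bash
mkdir -p pics; ls; python3 - <<'E'
from bench import *
import cv2,numpy as np
o=get_obs();print(o['t'],o['tool_pos'],o['tcp_rot'],o['grip_width'])
for n in ['scene','side','wrist']:
    p=get_image(n);cv2.imwrite(f'pics/{n}0.png',p['image'][:,:,::-1])
    print(n,p['vfov'],p['cx'],p['cy'],p.get('rvec'),p.get('tvec'),p.get('tool_from_camera'))
    for th in ['fixture','groove','pad','tile','rail','stop','green_spool','flux_pot','small_box','gem_jar']:
        print(th,[(np.round(d['xy']).tolist(),round(d['p'],2)) for d in pinpoint(p,th)][:4])
E
```

```text
pics
0.0 [ 0.22848645 -0.52745472  0.4039165 ] [[ 3.97470259e-01 -9.17614800e-01 -6.87000063e-04]
 [-9.17613313e-01 -3.97470852e-01  1.65212986e-03]
 [-1.78908131e-03 -2.62720786e-05 -9.99998399e-01]] 0.09105639279039136
scene 45.798443051787274 314.0792117577524 193.77416697374377 [ 0.75723392 -2.34849458  1.37365947] [0.42930637 0.2133678  1.09923147] None
fixture [([316.0, 178.0], 0.66), ([307.0, 166.0], 0.45)]
groove [([339.0, 192.0], 0.78)]
pad [([339.0, 190.0], 0.56)]
tile [([306.0, 214.0], 0.8), ([335.0, 186.0], 0.77)]
rail [([316.0, 186.0], 0.76)]
stop [([308.0, 169.0], 0.56)]
green_spool [([261.0, 255.0], 0.71)]
flux_pot [([206.0, 245.0], 0.8)]
small_box [([370.0, 161.0], 0.72), ([412.0, 171.0], 0.68), ([261.0, 254.0], 0.19)]
gem_jar [([410.0, 173.0], 0.55)]
side 55.67714954347482 319.32003643538184 203.7261290433097 [ 2.09760589  0.01078123 -0.03290169] [-0.5420972   0.02549057  1.17587397] None
fixture [([366.0, 253.0], 0.93), ([356.0, 171.0], 0.35)]
groove [([325.0, 243.0], 0.96)]
pad [([374.0, 249.0], 0.89)]
tile [([333.0, 240.0], 0.66), ([323.0, 204.0], 0.59), ([277.0, 171.0], 0.59)]
rail [([338.0, 224.0], 0.9)]
stop [([387.0, 247.0], 0.66)]
green_spool [([319.0, 176.0], 0.67)]
flux_pot [([359.0, 171.0], 0.66)]
small_box [([335.0, 306.0], 0.71)]
gem_jar [([263.0, 316.0], 0.67), ([341.0, 224.0], 0.56)]
wrist 64.23386755726905 325.2768791080502 205.24828003106413 None None [[ 9.99998509e-01 -1.54652018e-03  7.68700182e-04  1.06019594e-03]
 [ 1.28498659e-03  9.63661606e-01  2.67122928e-01 -7.54686724e-02]
 [-1.15387785e-03 -2.67121542e-01  9.63662156e-01  2.03125768e-02]
 [ 0.00000000e+00  0.00000000e+00  0.00000000e+00  1.00000000e+00]]
fixture []
groove []
pad []
tile []
rail []
stop []
green_spool []
flux_pot []
small_box []
gem_jar []
```

View pics/side0.png

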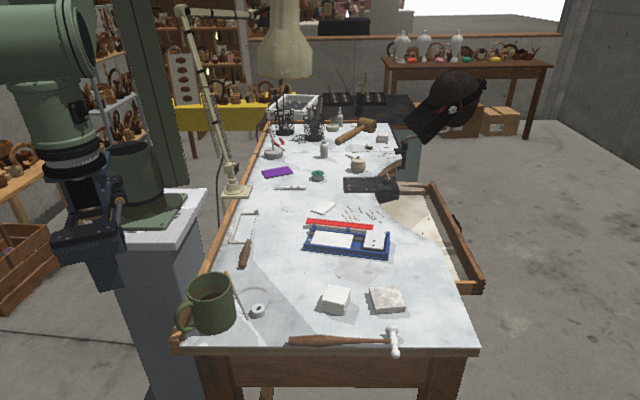

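View pics/scene0.png

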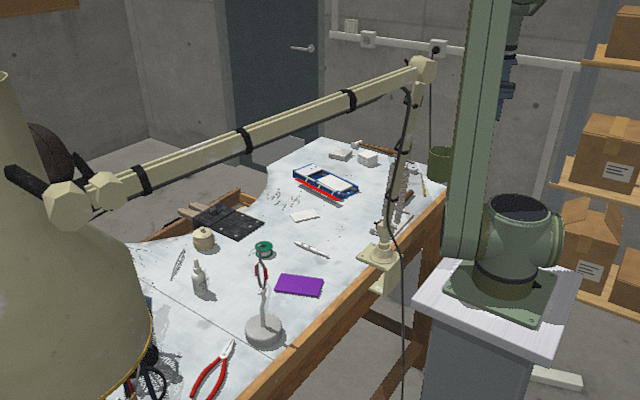

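The fixture is at about (347,240) in the side view, with its rail toward the back and the robot to the left. Candidates for the tile in the side view are:
- the white one in the channel at (333,240), the larger white one
- the smaller white one at (323,207)
- the purple one at (277,171)

I choose (333,240) and will check it in a close crop.

```bash
cat > h.py <<'E'
from bench import *
import cv2,numpy as np
from scipy.optimize import least_squares
def cam(p,o=None):
    f=200/np.tan(np.radians(p['vfov']/2));K=np.array([[f,0,p['cx']],[0,f,p['cy']],[0,0,1]])
    if p.get('rvec') is not None:
        R=cv2.Rodrigues(np.array(p['rvec']))[0];t=np.array(p['tvec'])
    else:
        T=np.eye(4);T[:3,:3]=o['tcp_rot'];T[:3,3]=o['tool_pos'];M=np.linalg.inv(T@p['tool_from_camera']);R=M[:3,:3];t=M[:3,3]
    return K,R,t
def proj(c,X):
    K,R,t=c;q=(np.atleast_2d(X)@R.T+t)@K.T;return q[:,:2]/q[:,2:]
def onz(c,xy,z):
    K,R,t=c;d=R.T@np.linalg.solve(K,[xy[0],xy[1],1]);C=-R.T@t;return C+d*(z-C[2])/d[2]
E
python3 - <<'E'
from h import *
p=get_image('side');c=cam(p)
for n,xy,z in [('groove',(325,243),.006),('stop',(387,247),.012),('tile',(333,240),.016),('rail',(338,224),.02),('lampbase',(236,192),0),('box',(335,306),0),('gem?',(257,312),0),('jar',(358,171),0),('spool',(318,177),0)]:
    print(n,onz(c,xy,z).round(3))
p=get_image('scene');c=cam(p)
for n,xy,z in [('rail',(316,186),.02),('stop',(308,169),.012),('lampbase',(377,258),0)]:print(n,onz(c,xy,z).round(3))
i=cv2.resize(p['image'][120:240,270:430],None,fx=5,fy=5,interpolation=2);cv2.imwrite('pics/c1.png',i[:,:,::-1])
E
```

```text
groove [ 0.561 -0.174  0.006]
stop [ 0.721 -0.2    0.012]
tile [ 0.583 -0.174  0.016]
rail [ 0.597 -0.103  0.02 ]
lampbase [0.258 0.126 0.   ]
box [ 0.585 -0.395  0.   ]
gem? [ 0.418 -0.413  0.   ]
jar [0.68  0.284 0.   ]
spool [0.533 0.236 0.   ]
rail [ 0.61 -0.12  0.02]
stop [ 0.712 -0.215  0.012]
lampbase [0.282 0.072 0.   ]
```

View pics/c1.png

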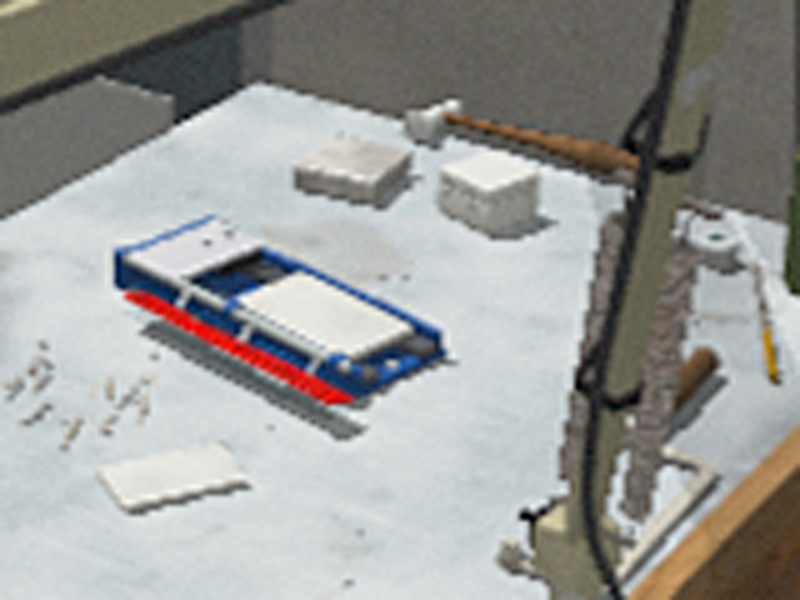

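The crop confirms it: the white tile lying in the blue channel is clearly larger than the loose white one by the rail. Next I bring the wrist camera over the fixture.

Request:
carry_out(
  targets=[
    {"yaw": 6.5},
    {"yaw": 6.5},
    {"yaw": 6.5},
    {"yaw": 6.5},
    {"yaw": 6.4},
  ],
)

```text
schema error: expected keys tx, ty, tz, yaw, fingers
```

Request:
carry_out(
  targets=[
    {"tx": -0.031, "ty": -0.021},
    {"tx": -0.031, "ty": -0.021},
    {"tx": -0.031, "ty": -0.021},
    {"tx": -0.031, "ty": -0.021},
    {"tx": -0.031, "ty": -0.021},
  ],
)

```text
schema error: expected keys tx, ty, tz, yaw, fingers
```

Request:
carry_out(
  targets=[
    {"tx": -0.031, "ty": -0.021},
    {"tx": -0.031, "ty": -0.021},
    {"tx": -0.031, "ty": -0.021},
    {"tx": -0.031, "ty": -0.021},
    {"tx": -0.031, "ty": -0.021},
  ],
)

```text
schema error: expected keys tx, ty, tz, yaw, fingers
```

Request:
carry_out(
  targets=[
    {"tx": -0.031, "ty": -0.02},
    {"tx": -0.031, "ty": -0.02},
    {"tx": -0.031, "ty": -0.02},
    {},
    {},
  ],
)

```text
schema error: expected keys tx, ty, tz, yaw, fingers
```

```bash
python3 - <<'E'
from h import *
o=get_obs();p=get_image('wrist');c=cam(p,o)
print(o['t'],o['tool_pos'].round(4),o['tcp_rot'].round(3).tolist(),o['contact_force'])
cv2.imwrite('pics/w1.png',p['image'][:,:,::-1])
for th in ['fixture','groove','pad','tile','rail','stop','gem_jar']:
    print(th,[(np.round(d['xy'],1).tolist(),round(d['p'],2)) for d in pinpoint(p,th)][:3])
E
```

```text
1.75 [ 0.2285 -0.5276  0.4048] [[0.397, -0.918, 0.0], [-0.918, -0.397, -0.0], [0.0, -0.0, -1.0]] [ 0.34348288 -0.72381595 -0.2422663 ]
fixture []
groove []
pad []
tile []
rail []
stop []
gem_jar []
```

View pics/w1.png

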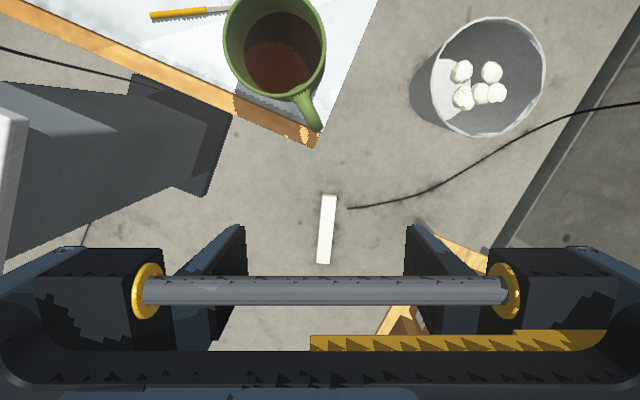

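The call needs all keys in every row. The wrist view is clear above row 220, and the open fingers sit at the lower left and right.

Request:
carry_out(
  targets=[
    {"tx": 0, "ty": 0, "tz": 0, "yaw": 6.5, "fingers": 0.0912},
    {"tx": 0, "ty": 0, "tz": 0, "yaw": 6.5, "fingers": 0.0912},
    {"tx": 0, "ty": 0, "tz": 0, "yaw": 6.5, "fingers": 0.0912},
    {"tx": 0, "ty": 0, "tz": 0, "yaw": 6.5, "fingers": 0.0912},
    {"tx": 0, "ty": 0, "tz": 0, "yaw": 6.4, "fingers": 0.0912},
  ],
)

```text
t: 2.57
tool_pos: [0.2286, -0.5276, 0.4048]
tcp_rot: [[-0.162, -0.987, 0.0], [-0.987, 0.162, -0.0], [0.0, -0.0, -1.0]]
contact_force: [-0.8, 0.4, -0.0]
grip_width: 0.0911
```

Request:
carry_out(
  targets=[
    {"tx": -0.031, "ty": -0.021, "tz": 0, "yaw": 0, "fingers": 0.0912},
    {"tx": -0.031, "ty": -0.021, "tz": 0, "yaw": 0, "fingers": 0.0912},
    {"tx": -0.031, "ty": -0.021, "tz": 0, "yaw": 0, "fingers": 0.0912},
    {"tx": -0.031, "ty": -0.021, "tz": 0, "yaw": 0, "fingers": 0.0912},
    {"tx": -0.031, "ty": -0.021, "tz": 0, "yaw": 0, "fingers": 0.0912},
  ],
)

```text
t: 2.98
tool_pos: [0.3573, -0.3895, 0.4049]
tcp_rot: [[-0.157, -0.988, 0.0], [-0.988, 0.157, -0.0], [0.0, -0.0, -1.0]]
contact_force: [0.8, -0.4, -0.8]
grip_width: 0.0916
```

Request:
carry_out(
  targets=[
    {"tx": -0.031, "ty": -0.021, "tz": 0, "yaw": 0, "fingers": 0.0912},
    {"tx": -0.031, "ty": -0.021, "tz": 0, "yaw": 0, "fingers": 0.0912},
    {"tx": -0.031, "ty": -0.021, "tz": 0, "yaw": 0, "fingers": 0.0912},
    {"tx": -0.031, "ty": -0.021, "tz": 0, "yaw": 0, "fingers": 0.0912},
    {"tx": -0.031, "ty": -0.021, "tz": 0, "yaw": 0, "fingers": 0.0912},
  ],
)

```text
t: 3.4
tool_pos: [0.4853, -0.2526, 0.405]
tcp_rot: [[-0.156, -0.988, 0.0], [-0.988, 0.156, -0.0], [0.0, -0.0, -1.0]]
contact_force: [0.2, -0.4, 0.8]
grip_width: 0.0911
```

Request:
carry_out(
  targets=[
    {"tx": -0.031, "ty": -0.021, "tz": 0, "yaw": 0, "fingers": 0.0912},
    {"tx": -0.031, "ty": -0.021, "tz": 0, "yaw": 0, "fingers": 0.0912},
    {"tx": -0.031, "ty": -0.021, "tz": 0, "yaw": 0, "fingers": 0.0912},
    {"tx": 0, "ty": 0, "tz": 0, "yaw": 0, "fingers": 0.0912},
    {"tx": 0, "ty": 0, "tz": 0, "yaw": 0, "fingers": 0.0912},
  ],
)

```text
t: 3.82
tool_pos: [0.5621, -0.1707, 0.4044]
tcp_rot: [[-0.153, -0.988, -0.001], [-0.988, 0.153, -0.0], [0.0, 0.001, -1.0]]
contact_force: [-0.3, -0.8, -0.3]
grip_width: 0.0914
```

```bash
python3 - <<'E'
from h import *
o=get_obs();p=get_image('wrist');c=cam(p,o)
print(o['t'],o['tool_pos'].round(4),o['tcp_rot'].round(3).tolist(),o['contact_force'])
cv2.imwrite('pics/w2.png',p['image'][:,:,::-1])
for th,z in [('fixture',0),('groove',.006),('pad',.0155),('tile',.012),('rail',.021),('stop',.012)]:
    print(th,[(np.round(d['xy'],1).tolist(),round(d['p'],2),onz(c,d['xy'],z).round(4)) for d in pinpoint(p,th)][:3])
E
```

```text
3.8167 [ 0.5621 -0.1707  0.4044] [[-0.153, -0.988, -0.001], [-0.988, 0.153, -0.0], [0.0, 0.001, -1.0]] [-0.25976482 -0.77254953 -0.33128453]
fixture [([324.6, 96.2], 0.56, array([ 0.6597, -0.1863,  0.    ]))]
groove []
pad [([339.4, 69.4], 0.98, array([ 0.6833, -0.2061,  0.0155]))]
tile [([322.8, 166.1], 0.87, array([ 0.5826, -0.1722,  0.012 ])), ([173.5, 208.8], 0.61, array([0.5592, 0.0151, 0.012 ]))]
rail [([263.4, 163.8], 0.56, array([ 0.597 , -0.1059,  0.021 ]))]
stop [([330.9, 34.8], 0.59, array([ 0.7186, -0.2023,  0.012 ]))]
```

View pics/w2.png

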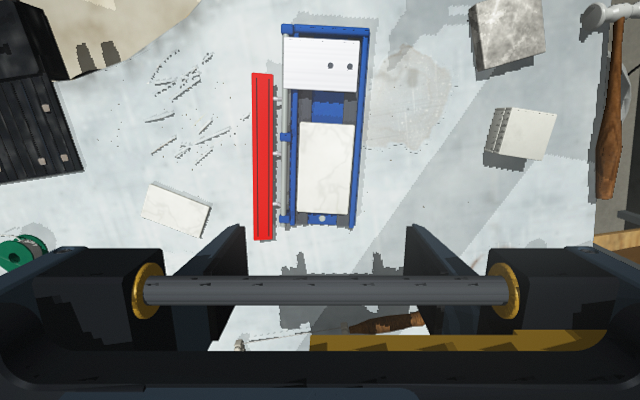

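The picture shows the fixture upright:
- red rail from (262,73) to (266,241)
- tile at (325,168)
- flap at (320,63)
- end stop at the top

I fit the pose from the edges of the rail and the tile.

```bash
python3 - <<'E'
from h import *
o=get_obs();p=get_image('wrist');c=cam(p,o)
im=p['image'].astype(int)
m=((im[...,0]>120)&(im[...,1]<60)&(im[...,2]<70)).astype(np.uint8)
m[:,:230]=0;m[:,290:]=0
b=cv2.boxPoints(cv2.minAreaRect(np.argwhere(m)[:,::-1].astype(np.float32)));b=b[np.argsort(b[:,1])]
f=b[:2][np.argsort(b[:2,0])];n=b[2:][np.argsort(b[2:,0])]
obs=np.array([f[0],f[1],n[0],n[1]])
print(obs.round(1))
mod=np.array([[.02,.081,.024],[.02,.059,.018],[-.17,.081,.024],[-.17,.059,.018]])
def W(q,X):
    s,k=np.sin(q[2]),np.cos(q[2]);return np.c_[q[0]+k*X[:,0]-s*X[:,1],q[1]+s*X[:,0]+k*X[:,1],X[:,2]]
r=least_squares(lambda q:(proj(c,W(q,mod))-obs).ravel(),[.66,-.19,-.15]);q=r.x
print('fix',q.round(4),np.degrees(q[2]),r.fun.round(1))
t=outline_of(p,'tile')[0]['pixels'].astype(np.uint8)
rect=cv2.minAreaRect(np.argwhere(t)[:,::-1].astype(np.float32));tb=cv2.boxPoints(rect);print(rect)
w=np.array([onz(c,x,.020)[:2] for x in tb]);
k,s=np.cos(q[2]),np.sin(q[2]);R=np.array([[k,s],[-s,k]])
print('tile corners in fixture',((w-q[:2])@R.T).round(4).tolist())
print('tile ctr',R@(w.mean(0)-q[:2]))
for nm,X in [('stop',[60.5,0,12]),('pad',[30,-11,15.5]),('org',[0,0,0])]:print(nm,proj(c,W(q,np.array([X])/1000.)).round(1))
# finger tips predicted for check: base corners
v=p['image'].copy()
for X in [[-152,-33,20],[-152,33,20],[60,-33,20],[60,33,20],[-152,0,6]]:
    x=proj(c,W(q,np.array([X])/1000.))[0];cv2.circle(v,tuple(int(a) for a in x.round()),2,(255,0,255),-1)
cv2.imwrite('pics/w3.png',cv2.resize(v[10:260,220:420],None,fx=2.4,fy=2.4,interpolation=cv2.INTER_CUBIC)[:,:,::-1])
E
```

```text
[[248.8  73. ]
 [268.9  72.8]
 [250.  238.1]
 [270.2 238. ]]
fix [ 0.6582 -0.1886 -0.2073] -11.880262943832147 [-0.9 -1.9  0.9  0.1  0.5  1.7 -0.6  0.8]
((172.7191925048828, 210.58221435546875), (66.12825775146484, 34.761226654052734), 20.556041717529297)
tile corners in fixture [[-0.1466, 0.2188], [-0.1061, 0.2003], [-0.1308, 0.1297], [-0.1729, 0.1466]]
tile ctr [-0.13911131  0.17383524]
stop [[326.7  35.4]]
pad [[335.5  66.6]]
org [[324.   96.4]]
```

View pics/w3.png

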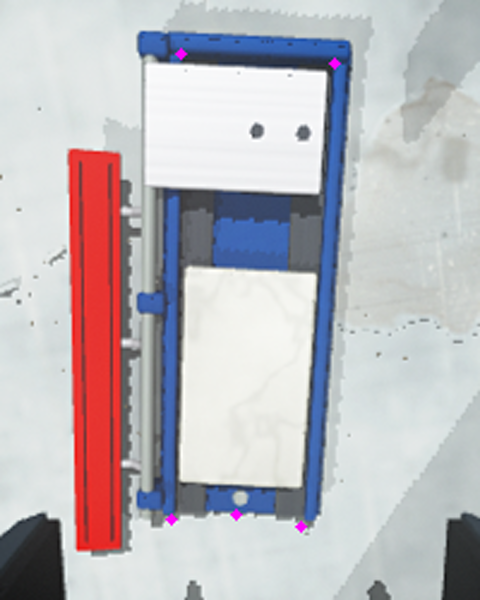

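```bash
cat > fit.py <<'E'
from h import *
def W(q,X):
    X=np.asarray(X,float);s,k=np.sin(q[2]),np.cos(q[2]);return np.c_[q[0]+k*X[:,0]-s*X[:,1],q[1]+s*X[:,0]+k*X[:,1],X[:,2]]
E
python3 - <<'E'
from fit import *
o=get_obs();p=get_image('wrist');c=cam(p,o)
px=np.array([[69,150],[120,153],[78,550],[121,549],[184,267],[316,272],[304,487],[180,484]])/2.4+[220,10]
rail=np.array([[.02,.081,.024],[.02,.059,.018],[-.17,.081,.024],[-.17,.059,.018]])
def f(q):
    t=np.array([[q[3]+a*.0525,q[4]+b*.031,.020] for a,b in [(1,1),(1,-1),(-1,-1),(-1,1)]])
    return np.r_[(proj(c,W(q,np.r_[rail,t]))-px).ravel(), q[4]/.001]
r=least_squares(f,[.66,-.19,-.17,-.07,0]);q=r.x
print(q.round(4),np.degrees(q[2]),r.fun.round(1))
v=cv2.resize(p['image'][10:260,220:420],None,fx=2.4,fy=2.4,interpolation=cv2.INTER_CUBIC)
M=[[-152,-33,20],[-152,33,20],[60,-33,20],[60,33,20],[-152,0,6],[5,46,27],[55,46,27],[20,59,18],[20,81,24],[-170,81,24]]
for x in (proj(c,W(q,np.array(M)/1000))-[220,10])*2.4: cv2.circle(v,tuple(int(a) for a in x.round()),3,(255,0,255),-1)
cv2.imwrite('pics/w4.png',v[:,:,::-1]);np.save('q.npy',q)
E
```

```text
[ 6.583e-01 -1.890e-01 -1.997e-01 -8.050e-02 -5.000e-04] -11.444167633846163 [-0.2 -0.8  0.4 -0.4 -0.3  1.1  0.8  0.4 -0.6 -0.5  0.4 -0.2 -0.1  0.8
 -0.3  0.  -0.5]
```

View pics/w4.png

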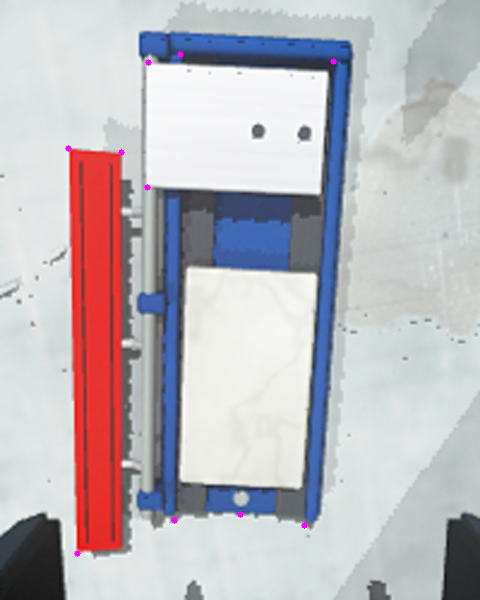

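The fit agrees within about 1 px: fixture at (0.658, -0.189), turned -11.4°, tile at x = -80 mm. Next I turn, narrow the fingers to 56 mm and go behind the tile, above the rail.

Request:
carry_out(
  targets=[
    {"tx": 0, "ty": 0, "tz": 0, "yaw": 2.6, "fingers": 0.0565},
    {"tx": -0.018, "ty": 0.031, "tz": 0, "yaw": 0, "fingers": 0.0565},
    {"tx": -0.018, "ty": 0.031, "tz": 0, "yaw": 0, "fingers": 0.0565},
    {"tx": 0, "ty": 0, "tz": 0.04, "yaw": 0, "fingers": 0.0565},
    {"tx": 0, "ty": 0, "tz": 0.04, "yaw": 0, "fingers": 0.0565},
  ],
)

```text
t: 4.73
tool_pos: [0.507, -0.1238, 0.3269]
tcp_rot: [[-0.2, -0.98, 0.008], [-0.98, 0.2, -0.002], [0.0, -0.008, -1.0]]
contact_force: [0.5, -0.2, -0.1]
grip_width: 0.0611
```

Request:
carry_out(
  targets=[
    {"tx": 0, "ty": 0, "tz": 0.04, "yaw": 0, "fingers": 0.0565},
    {"tx": 0, "ty": 0, "tz": 0.035, "yaw": 0, "fingers": 0.0565},
    {"tx": 0, "ty": 0, "tz": 0, "yaw": 0, "fingers": 0.0565},
    {"tx": 0, "ty": 0, "tz": 0, "yaw": 0, "fingers": 0.0565},
  ],
)

```text
t: 5.07
tool_pos: [0.5073, -0.1245, 0.249]
tcp_rot: [[-0.201, -0.98, -0.003], [-0.98, 0.201, 0.001], [-0.0, 0.003, -1.0]]
contact_force: [0.6, 1.3, 0.2]
grip_width: 0.0565
```

```bash
cat > chk.py <<'E'
from fit import *
import sys
q=np.load('q.npy');o=get_obs()
k,s=np.cos(q[2]),np.sin(q[2]);R=np.array([[k,s],[-s,k]])
tp=o['tool_pos']+.191*o['tcp_rot'][:,2];x=o['tcp_rot'][:,0]
print('t',o['t'],'tip ctr in fixture',R@(tp[:2]-q[:2]),'z',tp[2],'yaw err deg',np.degrees(np.arctan2(*(R@-x[:2])[::1])),'grip',o['grip_width'],'F',o['contact_force'].round(2))
if len(sys.argv)>1:
    p=get_image('side');cv2.imwrite(sys.argv[1],cv2.resize(p['image'][150:290,270:440],None,fx=4.2,fy=4.2,interpolation=2)[:,:,::-1])
E
python3 chk.py pics/s1.png
```

```text
t 5.0667 tip ctr in fixture [-0.16137344  0.0332596 ] z 0.057962538566976 yaw err deg 0.14390631220034905 grip 0.05653309495251941 F [0.56 1.33 0.21]
```

View pics/s1.png

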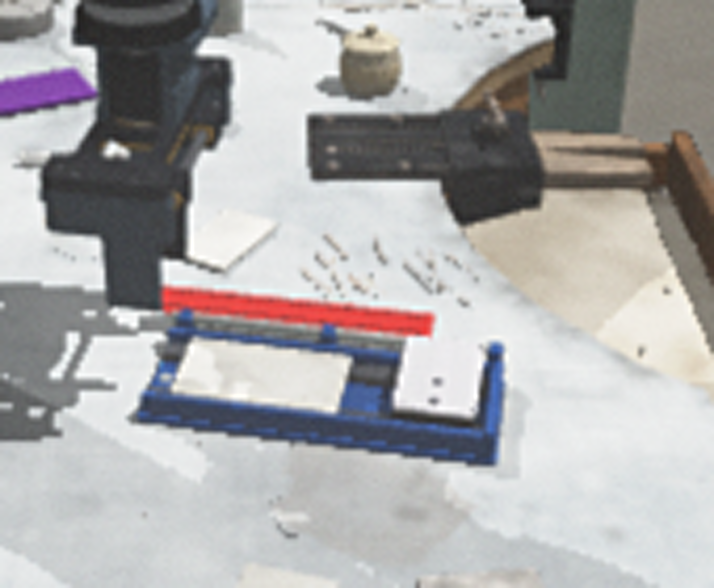

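The gripper hangs behind the tile at the near end of the fixture. The near fingertip is at crop (135,300) and the far one is hidden behind it, over the rail. The tip height reads 58 mm. Next I go down and press the rail.

Request:
carry_out(
  targets=[
    {"tx": -0.001, "ty": 0, "tz": 0.015, "yaw": 0, "fingers": 0.0565},
    {"tx": 0, "ty": 0, "tz": 0.015, "yaw": 0, "fingers": 0.0565},
    {"tx": 0, "ty": 0, "tz": 0.006, "yaw": 0, "fingers": 0.0565},
    {"tx": 0, "ty": 0, "tz": 0, "yaw": 0, "fingers": 0.0565},
  ],
)

```text
t: 5.45
tool_pos: [0.5083, -0.1237, 0.2148]
tcp_rot: [[-0.201, -0.98, 0.002], [-0.98, 0.201, -0.0], [0.0, -0.002, -1.0]]
contact_force: [-1.0, -0.3, -0.1]
grip_width: 0.0563
```

Request:
carry_out(
  targets=[
    {"tx": 0, "ty": 0, "tz": 0.005, "yaw": 0, "fingers": 0.0565},
    {"tx": 0, "ty": 0, "tz": 0.004, "yaw": 0, "fingers": 0.0565},
    {"tx": 0, "ty": 0, "tz": 0, "yaw": 0, "fingers": 0.0565},
    {"tx": 0, "ty": 0, "tz": 0, "yaw": 0, "fingers": 0.0565},
  ],
)

```text
t: 5.78
tool_pos: [0.5088, -0.1244, 0.2065]
tcp_rot: [[-0.2, -0.98, 0.004], [-0.98, 0.2, -0.003], [0.002, -0.005, -1.0]]
contact_force: [-0.3, -4.1, 5.1]
grip_width: 0.0564
```

```bash
python3 chk.py pics/s2.png
```

```text
t 5.7833 tip ctr in fixture [-0.15836933  0.03330408] z 0.015490660418392727 yaw err deg 0.10038306736982351 grip 0.056423689182127285 F [-0.34 -4.14  5.14]
```

View pics/s2.png

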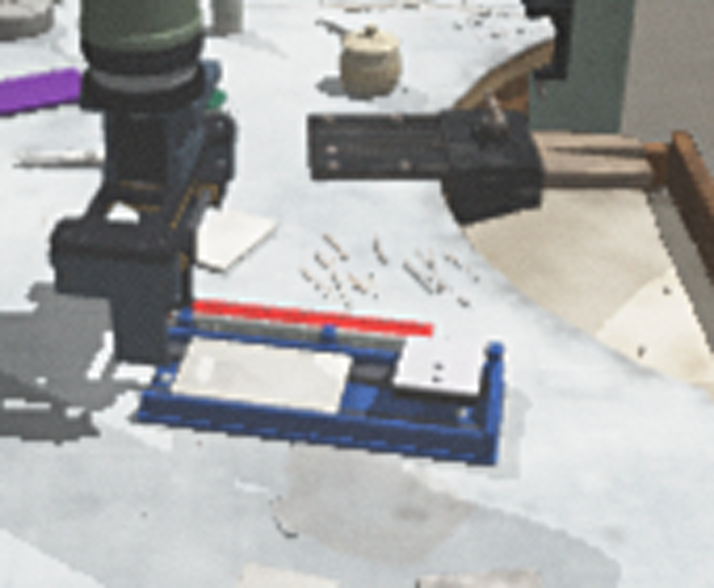

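The flap is now visibly lifted, with dark space under it at crop (450,410), and the vertical force is 5 N. Next I press 3 mm further, wait, and start pushing.

Request:
carry_out(
  targets=[
    {"tx": 0, "ty": 0, "tz": 0.003, "yaw": 0, "fingers": 0.0565},
    {"tx": 0, "ty": 0, "tz": 0, "yaw": 0, "fingers": 0.0565},
    {"tx": 0, "ty": 0, "tz": 0, "yaw": 0, "fingers": 0.0565},
    {"tx": 0, "ty": 0, "tz": 0, "yaw": 0, "fingers": 0.0565},
  ],
)

```text
t: 6.17
tool_pos: [0.5087, -0.125, 0.2044]
tcp_rot: [[-0.199, -0.98, 0.005], [-0.98, 0.199, -0.004], [0.003, -0.005, -1.0]]
contact_force: [-3.3, -6.8, 11.3]
grip_width: 0.0566
```

Request:
carry_out(
  targets=[
    {"tx": 0, "ty": -0.005, "tz": 0, "yaw": 0, "fingers": 0.0565},
    {"tx": 0, "ty": -0.005, "tz": 0, "yaw": 0, "fingers": 0.0565},
    {"tx": 0, "ty": -0.005, "tz": 0, "yaw": 0, "fingers": 0.0565},
    {"tx": 0, "ty": -0.005, "tz": 0, "yaw": 0, "fingers": 0.0565},
    {"tx": 0, "ty": -0.005, "tz": 0, "yaw": 0, "fingers": 0.0565},
  ],
)

```text
t: 6.58
tool_pos: [0.5312, -0.1282, 0.2027]
tcp_rot: [[-0.201, -0.98, -0.004], [-0.98, 0.201, 0.001], [-0.0, 0.004, -1.0]]
contact_force: [-5.7, 1.2, 6.7]
grip_width: 0.0564
```

```bash
python3 chk.py pics/s3.png
```

```text
t 6.5833 tip ctr in fixture [-0.13742587  0.03448945] z 0.011739585067043812 yaw err deg 0.13028924006479345 grip 0.05638678476956514 F [-5.7   1.17  6.69]
```

View pics/s3.png

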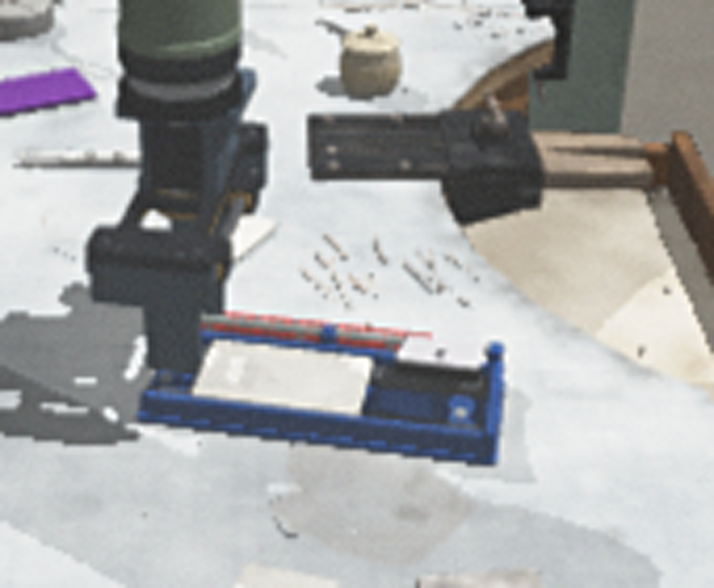

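The flap stands wide open and the fingertip is against the tile's rear end; the tile has moved about 12 mm. Continue pushing.

Request:
carry_out(
  targets=[
    {"tx": 0, "ty": -0.006, "tz": 0, "yaw": 0, "fingers": 0.0565},
    {"tx": 0, "ty": -0.006, "tz": 0, "yaw": 0, "fingers": 0.0565},
    {"tx": 0, "ty": -0.006, "tz": 0, "yaw": 0, "fingers": 0.0565},
    {"tx": 0, "ty": -0.006, "tz": 0, "yaw": 0, "fingers": 0.0565},
    {"tx": 0, "ty": -0.006, "tz": 0, "yaw": 0, "fingers": 0.0565},
  ],
)

```text
t: 7.05
tool_pos: [0.5609, -0.1341, 0.2027]
tcp_rot: [[-0.201, -0.98, -0.003], [-0.98, 0.201, 0.001], [-0.0, 0.004, -1.0]]
contact_force: [-5.7, 2.0, 6.5]
grip_width: 0.0567
```

Request:
carry_out(
  targets=[
    {"tx": 0, "ty": -0.006, "tz": 0, "yaw": 0, "fingers": 0.0565},
    {"tx": 0, "ty": -0.006, "tz": 0, "yaw": 0, "fingers": 0.0565},
    {"tx": 0, "ty": -0.006, "tz": 0, "yaw": 0, "fingers": 0.0565},
    {"tx": 0, "ty": -0.006, "tz": 0, "yaw": 0, "fingers": 0.0565},
    {"tx": 0, "ty": 0, "tz": 0, "yaw": 0, "fingers": 0.0565},
  ],
)

```text
t: 7.47
tool_pos: [0.5855, -0.1392, 0.2029]
tcp_rot: [[-0.201, -0.98, -0.0], [-0.98, 0.201, 0.001], [-0.0, 0.0, -1.0]]
contact_force: [-2.4, 2.1, 4.7]
grip_width: 0.0564
```

```bash
python3 chk.py pics/s4.png
```

```text
t 7.4667 tip ctr in fixture [-0.08122091  0.03447323] z 0.011944632108361997 yaw err deg 0.13392182358258017 grip 0.05644187073531059 F [-2.45  2.14  4.73]
```

View pics/s4.png

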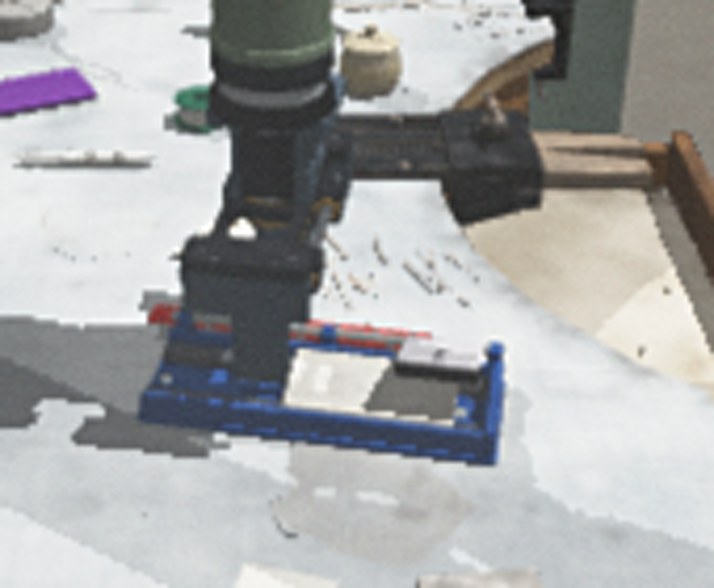

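The tile is well under the open flap, with its leading end at crop (455,400). By the fit about 20 mm remain. Next I push to the stop in small steps, watching the force.

Request:
carry_out(
  targets=[
    {"tx": 0, "ty": -0.005, "tz": 0, "yaw": 0, "fingers": 0.0565},
    {"tx": 0, "ty": -0.005, "tz": 0, "yaw": 0, "fingers": 0.0565},
    {"tx": 0, "ty": -0.004, "tz": 0, "yaw": 0, "fingers": 0.0565},
    {"tx": 0, "ty": -0.003, "tz": 0, "yaw": 0, "fingers": 0.0565},
  ],
)

```text
t: 7.85
tool_pos: [0.6012, -0.1424, 0.2029]
tcp_rot: [[-0.201, -0.98, -0.003], [-0.98, 0.201, 0.001], [-0.0, 0.003, -1.0]]
contact_force: [-5.8, 1.8, 6.2]
grip_width: 0.0566
```

Request:
carry_out(
  targets=[
    {"tx": 0, "ty": -0.0015, "tz": 0, "yaw": 0, "fingers": 0.0565},
    {"tx": 0, "ty": -0.0015, "tz": 0, "yaw": 0, "fingers": 0.0565},
  ],
)

```text
t: 8.02
tool_pos: [0.6038, -0.143, 0.2029]
tcp_rot: [[-0.201, -0.98, -0.004], [-0.98, 0.201, 0.001], [-0.0, 0.004, -1.0]]
contact_force: [-4.8, 1.4, 8.1]
grip_width: 0.0562
```

Request:
carry_out(
  targets=[
    {"tx": 0, "ty": -0.001, "tz": 0, "yaw": 0, "fingers": 0.0565},
    {"tx": 0, "ty": 0, "tz": 0, "yaw": 0, "fingers": 0.0565},
  ],
)

```text
t: 8.18
tool_pos: [0.6043, -0.1431, 0.2029]
tcp_rot: [[-0.201, -0.98, -0.005], [-0.98, 0.201, 0.002], [-0.0, 0.005, -1.0]]
contact_force: [-6.8, 2.3, 6.8]
grip_width: 0.0563
```

```bash
python3 chk.py pics/s5.png
```

```text
t 8.1833 tip ctr in fixture [-0.06298715  0.03441391] z 0.011902834007558122 yaw err deg 0.13780244275057543 grip 0.05630739805339367 F [-6.76  2.26  6.8 ]
```

View pics/s5.png

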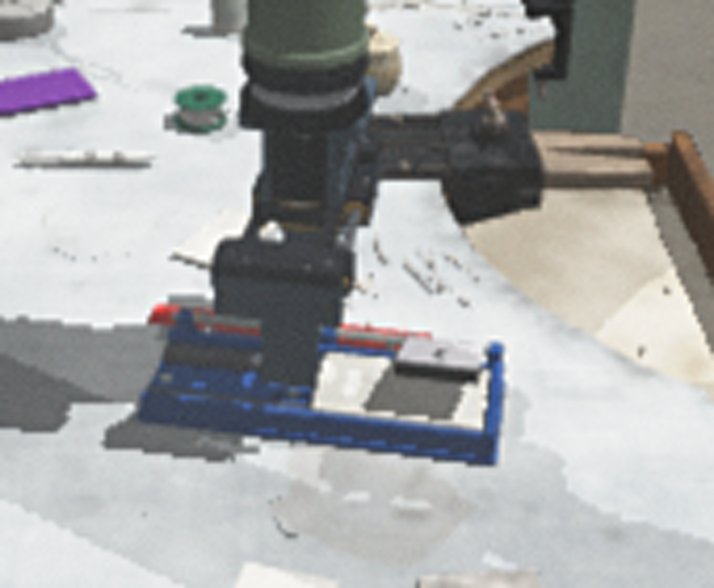

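The tile is nearly at the stop, with its leading end at crop (487,400), and the force is not yet rising. Continue in small steps.

Request:
carry_out(
  targets=[
    {"tx": 0, "ty": -0.0015, "tz": 0, "yaw": 0, "fingers": 0.0565},
    {"tx": 0, "ty": 0, "tz": 0, "yaw": 0, "fingers": 0.0565},
  ],
)

```text
t: 8.4
tool_pos: [0.605, -0.1432, 0.2029]
tcp_rot: [[-0.201, -0.98, -0.008], [-0.98, 0.201, 0.002], [-0.001, 0.008, -1.0]]
contact_force: [-8.4, 3.0, 10.2]
grip_width: 0.0567
```

Request:
carry_out(
  targets=[
    {"tx": 0, "ty": -0.0015, "tz": 0, "yaw": 0, "fingers": 0.0565},
    {"tx": 0, "ty": 0, "tz": 0, "yaw": 0, "fingers": 0.0565},
  ],
)

```text
t: 8.57
tool_pos: [0.6057, -0.1434, 0.2028]
tcp_rot: [[-0.201, -0.979, -0.011], [-0.98, 0.201, 0.003], [-0.001, 0.011, -1.0]]
contact_force: [-12.2, 3.9, 12.4]
grip_width: 0.0563
```

Request:
carry_out(
  targets=[
    {"tx": 0, "ty": -0.0015, "tz": 0, "yaw": 0, "fingers": 0.0565},
    {"tx": 0, "ty": 0, "tz": 0, "yaw": 0, "fingers": 0.0565},
  ],
)

```text
t: 8.73
tool_pos: [0.6063, -0.1435, 0.2028]
tcp_rot: [[-0.202, -0.979, -0.014], [-0.979, 0.202, 0.004], [-0.001, 0.014, -1.0]]
contact_force: [-14.8, 3.5, 14.9]
grip_width: 0.0565
```

The force climbs steadily to 15 N while the tip stays put, so the tile is against the stop. Next I back off 8 mm and lift clear.

Request:
carry_out(
  targets=[
    {"tx": 0, "ty": 0.004, "tz": 0, "yaw": 0, "fingers": 0.0565},
    {"tx": 0, "ty": 0.004, "tz": 0, "yaw": 0, "fingers": 0.0565},
    {"tx": 0, "ty": 0.002, "tz": 0, "yaw": 0, "fingers": 0.0565},
    {"tx": 0, "ty": 0, "tz": -0.003, "yaw": 0, "fingers": 0.0565},
    {"tx": 0, "ty": 0, "tz": -0.003, "yaw": 0, "fingers": 0.0565},
  ],
)

```text
t: 9.15
tool_pos: [0.6006, -0.1425, 0.2084]
tcp_rot: [[-0.2, -0.98, 0.001], [-0.98, 0.2, -0.0], [0.0, -0.001, -1.0]]
contact_force: [1.0, -0.4, 1.8]
grip_width: 0.0562
```

Request:
carry_out(
  targets=[
    {"tx": 0, "ty": 0, "tz": -0.004, "yaw": 0, "fingers": 0.0565},
    {"tx": 0, "ty": 0, "tz": -0.005, "yaw": 0, "fingers": 0.0565},
    {"tx": 0, "ty": 0, "tz": -0.02, "yaw": 0, "fingers": 0.0565},
    {"tx": 0, "ty": 0, "tz": -0.03, "yaw": 0, "fingers": 0.0565},
    {"tx": 0, "ty": 0, "tz": -0.035, "yaw": 0, "fingers": 0.0565},
  ],
)

```text
t: 9.57
tool_pos: [0.5996, -0.1425, 0.3007]
tcp_rot: [[-0.201, -0.98, -0.006], [-0.98, 0.201, 0.001], [0.0, 0.006, -1.0]]
contact_force: [0.1, -0.0, -0.3]
grip_width: 0.0566
```

Request:
carry_out(
  targets=[
    {"tx": 0, "ty": 0.01, "tz": -0.035, "yaw": 0, "fingers": 0.0565},
    {"tx": 0, "ty": 0.01, "tz": -0.035, "yaw": 0, "fingers": 0.0565},
    {"tx": 0.02, "ty": 0.01, "tz": -0.03, "yaw": 0, "fingers": 0.0565},
    {"tx": 0.02, "ty": 0, "tz": 0, "yaw": 0, "fingers": 0.0565},
    {"tx": 0, "ty": 0, "tz": 0, "yaw": 0, "fingers": 0.0565},
  ],
)

```text
t: 9.98
tool_pos: [0.562, -0.1779, 0.4043]
tcp_rot: [[-0.203, -0.979, 0.003], [-0.979, 0.203, -0.004], [0.003, -0.004, -1.0]]
contact_force: [1.0, -0.5, 0.3]
grip_width: 0.0562
```

```bash
python3 chk.py; python3 - <<'E'
from fit import *
q=np.load('q.npy');o=get_obs();p=get_image('wrist');c=cam(p,o)
v=p['image'].copy()
M=[[-44.5,-31,20],[-44.5,31,20],[60.5,-32.8,20],[20,81,22]]
P=proj(c,W(q,np.array(M)/1000));print(P.round(1))
for x in P: cv2.circle(v,tuple(int(a) for a in x.round()),1,(255,0,255),-1)
for d in pinpoint(p,'tile'):
    print(d['p'],d['xy'],'w',onz(c,d['xy'],.012),)
a,b=P.min(0).astype(int)-60,P.max(0).astype(int)+60;a=a.clip(0)
v=v[a[1]:b[1],a[0]:b[0]];print(a,v.shape);cv2.imwrite('pics/w5.png',cv2.resize(v,None,fx=2.5,fy=2.5,interpolation=2)[:600,:800,::-1])
E
```

```text
t 9.9833 tip ctr in fixture [-0.09579788 -0.00881128] z 0.21334826813727817 yaw err deg 0.25272206817238224 grip 0.05621893362128247 F [ 1.   -0.54  0.26]
[[343.3 140.6]
 [288.1 141. ]
 [346.   37.5]
 [238.7  79.6]]
0.87 [171.2, 219.3] w [0.55806521 0.01321591 0.012     ]
0.57 [310.8, 88.4] w [ 0.67066495 -0.18654189  0.012     ]
[178   0] (200, 227, 3)
```

No more pictures can be viewed, so I check in numbers: brightness along the channel for the tile's rear edge, and the rail's edges for the flap angle.

```bash
python3 - <<'E'
from fit import *
q=np.load('q.npy')
def samp(p,c,L): 
    P=proj(c,W(q,L)).astype(np.float32);return cv2.remap(p['image'],P[:,0].reshape(-1,1),P[:,1].reshape(-1,1),1)[:,0].astype(int)
for nm in ['wrist','side']:
    o=get_obs();p=get_image(nm);c=cam(p,o)
    xs=np.arange(-.060,.071,.002)
    for y in (-.018,.018):
        s=samp(p,c,np.c_[xs,0*xs+y,0*xs+.02]);print(nm,'x-profile y',y,[(int(x*1000),int(r.min())) for x,r in zip(xs.round(4),s)][:14])
    im=p['image'].astype(int);m=(im[...,0]>110)&(im[...,1]<70)&(im[...,2]<80)
    ex=proj(c,W(q,[[-.07,.07,.021]]))[0].astype(int)
    ref={}
    for th in (0,.1,.3,.5):
        # rotate rail cross-section about hinge y=.046 z=.024
        L=[]
        for y,z in ((.059,.018),(.081,.024)):
            dy,dz=y-.046,z-.024;L.append([-.07,.046+dy*np.cos(th)+dz*np.sin(th),.024-dy*np.sin(th)+dz*np.cos(th)])
        ref[th]=proj(c,W(q,L)).round(1).tolist()
    r=np.where(m[ex[1],ex[0]-40:ex[0]+40])[0]+ex[0]-40; cc=np.where(m[ex[1]-40:ex[1]+40,ex[0]])[0]+ex[1]-40
    print(nm,'rail ref',ref,'at',ex,'red cols',r.min() if len(r) else None,r.max() if len(r) else None,'red rows',cc.min() if len(cc) else None,cc.max() if len(cc) else None)
E
```

```text
wrist x-profile y -0.018 [(-60, 85), (-58, 85), (-56, 87), (-54, 90), (-52, 89), (-50, 87), (-48, 81), (-46, 64), (-44, 135), (-42, 226), (-40, 225), (-38, 229), (-36, 232), (-34, 233)]
wrist x-profile y 0.018 [(-60, 97), (-58, 98), (-56, 98), (-54, 99), (-52, 99), (-50, 93), (-48, 84), (-46, 63), (-44, 172), (-42, 240), (-40, 238), (-38, 238), (-36, 238), (-34, 238)]
wrist rail ref {0: [[267.1, 162.1], [246.6, 162.9]], 0.1: [[267.9, 162.0], [247.4, 162.5]], 0.3: [[269.7, 161.7], [250.0, 161.7]], 0.5: [[271.8, 161.4], [253.6, 160.9]]} at [256 162] red cols 248 267 red rows 122 201
side x-profile y -0.018 [(-60, 141), (-58, 172), (-56, 158), (-54, 121), (-52, 86), (-50, 70), (-48, 66), (-46, 108), (-44, 177), (-42, 237), (-40, 233), (-38, 231), (-36, 230), (-34, 230)]
side x-profile y 0.018 [(-60, 107), (-58, 107), (-56, 104), (-54, 101), (-52, 102), (-50, 102), (-48, 104), (-46, 136), (-44, 201), (-42, 243), (-40, 240), (-38, 237), (-36, 236), (-34, 236)]
side rail ref {0: [[339.6, 227.4], [341.0, 221.3]], 0.1: [[339.6, 227.9], [341.0, 222.4]], 0.3: [[339.5, 228.9], [340.9, 224.7]], 0.5: [[339.3, 229.9], [340.7, 227.1]]} at [340 224] red cols 308 348 red rows 223 223
```

Both views put the tile's rear edge at x = -44 mm, so the tile is home at about +8 mm, and the rail edges match 0.1 rad. Handing in.

```bash
python3 -c "
from bench import *
print(get_obs()['contact_force']);print(job_done())"
```

```text
[-0.43262099  0.01065821 -0.23082743]
the job is handed in; nothing more can be done
None
```

The white marble tile is loaded and I handed the job in at about 10 s of robot time; `job_done()` gives no verdict. I pressed the red rail with one fingertip and pushed the tile under the open flap with the other, until it met the end stop. The push force climbed to about 15 N there. Then I backed off, let the flap close and lifted the gripper clear.

**Tile:** the wrist and side cameras both put its rear edge at x ≈ -44 mm, so its centre is at about +8 mm (allowed 4 to 10.5 mm).

**Flap:** in the wrist view the rail's edges match about 0.1 rad, resting on the tile. The side view agrees less well, as only one row of red showed where I sampled. The force of the flap on the tile was not measured.

**Robot:** the fingertips were about 0.21 m above the bench, and the contact force was near zero.

**Not seen by eye:** I had used up the 12 picture views, so the final state was checked only by numbers from the images, not by looking at them. I did not measure whether the other objects had moved; the gripper went nowhere near them at low height.

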